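Take the tube adapter from the accessory box and hold it bore up

ROBOT

A 6-joint arm with a two-finger parallel gripper is mounted at the origin on the work surface. World frame = base frame: x ahead of the robot, y to its left, z up, the work surface at z = 0. Lengths are in m, angles in rad, forces in N, time in s.
With the tool pointing down it reaches from about 0.35 to 0.775 m from the base axis. Payload 5.5 kg.
Tool frame: the origin (TCP) lies at the very end of the fingers, on their centre line; the grasp point (between the pads) lies env.hold_point_z behind it (env.hold_point_z is the distance from the TCP to the grasp point, in m); z points along the fingers, y is the line along which they close (so a half turn about z gives the same grasp; the last joint's range is limited). The gripper opens to 85 mm and grips with 20 to 120 N. Pads are 22 mm wide; open, the fingers measure 114 mm over their backs; the gripper's body (76 mm by 85 mm) begins 54 mm behind the grasp point. The pads swing forward as they close: fully open they stand 13 mm farther back than shut.
Start: joints at [-1.334, 0.313, 0.046, 1.304, 0, 1.431], TCP at [0.212, -0.535, 0.231] pointing down, gripper open.
Joint ranges: [-2.76, 2.76], [-0.86, 1.69], [-1.03, 1.26], [-2.2, 2.34], [-1.47, 1.5], [-3.14, 3.14]. Speed limits (rad/s): [2.57, 2.57, 3.14, 3.14, 3.14, 3.14].

INTERFACE

Orientations are given as a unit quaternion [w, x, y, z].
In Python, from workcell import env gives the robot as it stands.
- The arm moves only by the tool carry_out, never from a script. Its argument "steps" is a list of rows, each a list of 3 entries, a list of its own where there are three numbers: the turn, a rotation vector about the tool's x, y, z in degrees, then the shift along the tool's x, y, z in cm, then the closure in counts, from 0 (fully open) to 255 (shut). A call has exactly 8 rows; each row is the pose to reach, as a shift and turn from the pose commanded when the call began, along the tool's axes at that moment; what a row does not reach only later rows make up. A row lasts 1/8 s, in which the tool goes at most 62.5 mm and 10.7 degrees, less where a joint would pass 70% of its speed; a pose out of reach is approached as far as the arm can. A call with a gripper value outside its range is refused whole. The fingers move at their own pace and stop on an object; "force" is the grip in N (left out, the last holds). Time passes only in rows, so rows that repeat a pose let the fingers close, or fill a call up. It gives the time, the measured TCP pose, the force, the opening and the grip force at its end, in the units of the state.
- env.get_state(): the state, without advancing time (a new reading comes with each control period).
- env.read_camera(name): name is "scene" or "top" or "wrist"; returns (picture, depth): 400x640x3 uint8, red, green, blue; 400x640 float32, m along the optical axis (not along the pixel's ray), 0 where there is no reading.
- env.get_calibration(name): a dict with "fx", "fy", "cx", "cy" (pixels), "origin" and "orientation" of the camera in the world. Camera axes: x right, y up, looking along -z (the intrinsics and any distortion apply to the point x, -y, -z); pixel columns grow to the right and rows downward; lengths in m; the calibration is good to about 2 mm. A picture is of the moment at which its call begins: read the wrist's pose just before it. get_calibration takes no time and is no camera call; for the wrist camera it gives the pose at the moment of the call.
- env.hand_in(): hands the job in; it is judged then, once.
The state is a dict: "clock": time; "joint_pos": joint angles; "qvel": joint speeds; "tau": joint torques, N m; "tcp_pos": TCP position; "orientation": TCP orientation; "wrist_force": force on the tool from outside, world axes, zero at the start; "ft_torque": the same for the moment, N m; "finger_gap": finger opening in m; "grip_force": force on a finger pad.
Only numpy, scipy, OpenCV 4.12 (cv2) and the standard library are available. Lean on these libraries where they do the work, as an engineer would, in place of code of your own. Each camera call takes 0.05 s, during which the arm holds its last target. There are 200 camera calls.

TASK

Fold the cover of the grey accessory box open until it stands straight up and leave it there; do not let it go over backwards, because a rack of samples stands right behind it. Then take the blue tube adapter out of the box, find which end has the blind bore, turn the adapter so that the open bore faces straight up, and finish with the gripper still holding it there motionless, clear of everything and at least a hand's width (10 cm) above the bench, ready for a tube to be dropped in. Leave the sample rack, the amber bottle and the beaker where they stand.

Things in the scene. Friction and masses are not known exactly. Their poses are not given: they have to be found in the camera images.
- case: Base of the centrifuge accessory box: shallow grey tray with a grey-lined floor, 190 (x) x 300 (y) x 32 mm, walls and floor 5 mm thick; heavy, does not slide. Origin at the centre of its underside on the bench; x points to its hinge side (away from the robot), z up.
- lid (a joint): Angle of the cover (white frame, clear window) about the box's far edge, in rad: 0 shut, grows as the cover lifts, 1.57 standing straight up, 2.7 far over backwards. The hinge is stiff (about 0.6 N m of friction; some 5 N at the bar lifts it) and stays where it is left. It may start slightly ajar.
- lid_hinge (a point): Point on the hinge line, in the middle of the box's far edge, 32 mm above the bench. The point turns with the cover: y along the hinge line; with the cover shut its x and z are those of the box.
- lid_handle (a point): Middle of the round steel pull bar on the cover: 10 mm thick, 110 mm long between two posts, parallel to the hinge. The cover's outer face lies 26 mm outside the hinge line, the bar's axis 42 mm from that face, 160 mm from the hinge line along the cover and 30 mm from its free edge. The cover is 190 x 300 mm with a skirt down to the base. When it stands up the bar is on its far side.
- adapter: Blue plastic tube adapter, a twelve-sided plug 44 mm across the flats, 70 mm long, 55 to 115 g; it starts lying on its side on the box's floor, turned any way. One end is solid and flat, the other has a round blind bore, 31 mm wide, 58 mm deep, with a 6.5 mm rim. Origin at the centre of the solid end; its z axis runs along the bore from the solid end out through the open mouth.
- adapter_mid (a point): Centre of the adapter, half way along its axis; axes as the adapter's.
- adapter_mouth (a point): Centre of the adapter's open mouth; axes as the adapter's. From straight above the mouth of the lying adapter cannot be seen; a fingertip up to 25 mm across goes into it.
- rack: Bystander: yellow tube rack with red-capped sample tubes, 88 x 240 mm, 118 mm high over the caps, standing behind the box; loose. Origin at the centre of its underside.
- bottle: Bystander: amber glass bottle, 70 mm wide, 150 mm high, standing to the left of the box; loose. Origin at the centre of its underside.
- beaker: Bystander: clear glass beaker, 70 mm wide, 90 mm high, standing to the right of the box; loose. Origin at the centre of its underside.

How it is judged:
By the outcome, as a careful person would: the job done as asked, in the order asked, and still so for the second after the job is handed in, while the arm keeps its last pose, push and grip.
It also fails if it takes over 61 s, if anything falls off the work surface, if the arm or the gripper's body presses on something with over 40 N, if the wrist force passes 120 N, or if a joint passes its speed limit or range.

## Working session

There is one attempt and no reset: what is moved stays moved. The work goes in short steps, Python scripts to look and compute and a tool call to move; the robot and the scene stay as the last step left them, time stands still between calls to the robot, and variables do not carry over. Pictures are saved under pics/ and viewed, at most 10 in all, crops included, and the job is handed in when it is done.

Besides the shell and the picture viewer there is one more tool, called as name(argument=value, ...), one argument or row to a line, values as JSON. carry_out: Moves the arm, as the interface text tells. Its arguments: {"type":"object","properties":{"steps":{"type":"array","items":{"type":"array"}},"force":{"type":"number"}},"required":["steps"]}

```bash
ls; mkdir -p pics; cat > h.py <<'E'
import numpy as np, cv2
from scipy.spatial.transform import Rotation as R
from workcell import env
def rot(q): return R.from_quat([q[1],q[2],q[3],q[0]]).as_matrix()
def look(name):
    c=env.get_calibration(name); p,d=env.read_camera(name)
    v,u=np.mgrid[0:400,0:640]
    X=np.stack([(u-c['cx'])/c['fx']*d,-(v-c['cy'])/c['fy']*d,-d],-1)
    W=X@rot(c['orientation']).T+np.array(c['origin'])
    W[d==0]=np.nan
    return p,d,W,c
def save(n,p): cv2.imwrite('pics/'+n,p[...,::-1])
E
python3 - <<'E'
from h import *
s=env.get_state();print(s);print(env.hold_point_z)
ps=[]
for n in("scene","top"):
    p,d,W,c=look(n);print(n,c);ps.append(p);np.savez(n+'.npz',p=p,W=W)
save('a.png',cv2.resize(np.vstack(ps),(480,600)) if 0 else ps[0]);save('b.png',ps[1])
E
```

```text
pics
{'clock': 0.0, 'joint_pos': array([-1.33358350e+00,  3.13991136e-01,  4.49948633e-02,  1.30358374e+00,
        4.43377078e-06,  1.43119967e+00]), 'qvel': array([ 0.00107387, -0.00067825, -0.00205449, -0.00152708, -0.00041621,
       -0.00032855]), 'tau': array([ 2.46293930e-04, -4.80621636e+01,  2.98536444e+01,  1.95150857e-02,
       -1.58455787e-04,  3.93500528e-06]), 'tcp_pos': array([ 0.21145091, -0.53417548,  0.23042062]), 'orientation': array([-8.90886928e-04,  9.82303873e-01,  1.87292032e-01, -4.12975189e-05]), 'wrist_force': array([-0.32087766,  0.49307368,  0.86272869]), 'ft_torque': array([-0.03075782,  0.0078745 , -0.03134798]), 'grip_force': 0.0, 'finger_gap': 0.08524547807036081}
0.0187
scene {'fx': 424.27734987594425, 'fy': 424.27734987594425, 'cx': 317.69300361035647, 'cy': 199.00185046887452, 'origin': array([1.28748141, 0.2715447 , 1.12655178]), 'orientation': array([0.51827283, 0.17399771, 0.25010329, 0.79910351])}
top {'fx': 394.8575180543897, 'fy': 394.8575180543897, 'cx': 320.0985989367347, 'cy': 193.7738034000015, 'origin': array([4.04088352e-01, 8.12495313e-05, 1.33201866e+00]), 'orientation': array([-0.69716618, -0.05469551,  0.04988248,  0.71307746])}
```

View pics/a.png

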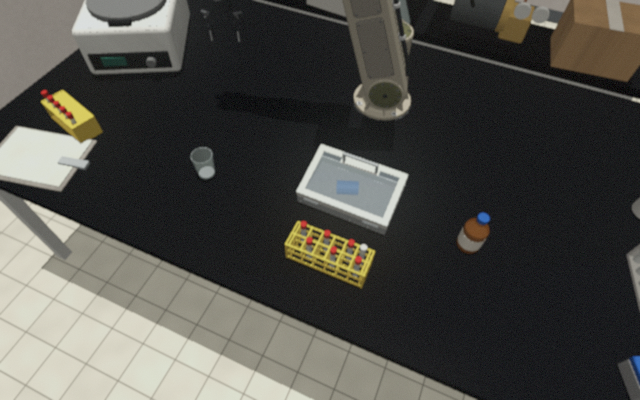

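View pics/b.png

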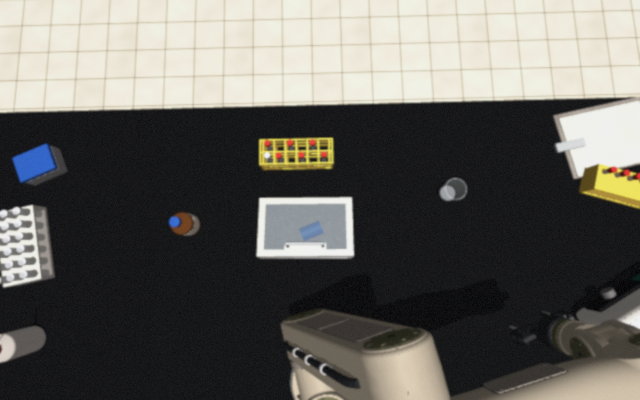

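The scene view shows the white-framed cover around (352,187) with the rack behind it at (330,253). In the top view the cover spans (257–354, 197–258), the bar is at (305,246), the adapter at (311,230) and the rack at (296,153).

```bash
python3 - <<'E'
from h import *
for n,(r0,r1,c0,c1) in {'top':(185,268,245,365),'scene':(140,235,290,412)}.items():
    f=np.load(n+'.npz');p,W=f['p'].astype(int),f['W']
    m=np.zeros(p.shape[:2],bool);m[r0:r1,c0:c1]=1
    white=m&(p.min(2)>170)&np.isfinite(W[...,0])
    Q=W[white];z=Q[:,2];print(n,len(Q),np.percentile(z,[1,10,50,90,99]).round(3))
    k=Q[(z>.03)&(z<.085)]
    r=cv2.minAreaRect(k[:,:2].astype(np.float32)*1000);print(r)
    A=np.c_[k[:,:2],np.ones(len(k))];print('plane',np.linalg.lstsq(A,k[:,2],rcond=None)[0])
    h=Q[z>.085];print('handle',len(h),h.mean(0).round(4),h.min(0).round(3),h.max(0).round(3))
    bl=m&(p[...,2]-p[...,0]>35);B=W[bl];print('blue',len(B),np.nanmean(B,0).round(3),np.nanpercentile(B[:,2],[5,50,95]).round(3))
    r=cv2.minAreaRect(B[np.isfinite(B[:,0]),:2].astype(np.float32)*1000);print(r)
f=np.load('top.npz');p,W=f['p'].astype(int),f['W']
m=np.zeros((400,640),bool);m[130:175,250:345]=1
y=m&(p[...,0]-p[...,2]>60)&(W[...,2]>.02);print('rack',W[y].min(0),W[y].max(0))
print(W[:][246,285:330,2].round(3))
E
```

```text
top 2290 [0.002 0.06  0.083 0.095 0.136]
((488.93133544921875, 56.192604064941406), (298.7770690917969, 188.91143798828125), 89.35176849365234)
plane [-0.15559609  0.00117315  0.15043036]
handle 1077 [0.4153 0.0572 0.0957] [ 0.395 -0.092  0.085] [0.476 0.207 0.143]
blue 280 [0.474 0.038 0.079] [0.074 0.079 0.084]
((474.5332946777344, 38.28352355957031), (41.45045852661133, 68.57627868652344), 20.804800033569336)
scene 1829 [-0.001  0.058  0.073  0.092  0.133]
((492.803955078125, 60.50952911376953), (300.3987731933594, 188.38438415527344), 88.71204376220703)
plane [-0.17997921  0.00538932  0.16269731]
handle 630 [0.4199 0.0698 0.0943] [ 0.396 -0.089  0.085] [0.46  0.211 0.137]
blue 263 [0.51  0.052 0.071] [0.066 0.071 0.076]
((512.092529296875, 52.399993896484375), (45.70423889160156, 67.63494110107422), 14.465448379516602)
rack [ 0.69047307 -0.03801011  0.02014956] [0.77785745 0.2011819  0.12530252]
[0.088 0.102 0.108 0.104 0.092 0.087 0.092 0.091 0.091 0.088 0.09  0.089
 0.093 0.09  0.091 0.089 0.089 0.085 0.09  0.087 0.09  0.094 0.086 0.092
 0.09  0.092 0.089 0.086 0.091 0.086 0.089 0.09  0.091 0.082 0.088 0.086
 0.088 0.106 0.107 0.097 0.089 0.089 0.086 0.086 0.089]
```

```bash
cat >> h.py <<'E'
def T(pos,Rt,s=None):
    """tool-frame turn (deg) and shift (cm) to reach world pos / rotation matrix"""
    s=s or env.get_state();R0=rot(s['orientation'])
    tv=R.from_matrix(R0.T@Rt).as_rotvec(degrees=True);sh=R0.T@(np.array(pos)-s['tcp_pos'])*100
    print('turn',tv.round(1),'shift',sh.round(2));return tv,sh
def down(yaw):  # tool x at this yaw (deg), tool z down
    a=np.radians(yaw);return np.array([[np.cos(a),np.sin(a),0],[np.sin(a),-np.cos(a),0],[0,0,-1]])
E
python3 - <<'E'
from h import *
for n in('top','scene'):
    W=np.load(n+'.npz')['W'].reshape(-1,3)
    k=(W[:,2]>.112)&(W[:,2]<.16)&(abs(W[:,0]-.44)<.06)&(abs(W[:,1]-.06)<.12)
    print(n,k.sum(),W[k].mean(0),W[k].min(0),W[k].max(0))
T([.40,.058,.27],down(90))
E
```

```text
top 124 [0.4337279  0.05561216 0.13256064] [ 0.42700203 -0.0022514   0.11201357] [0.43824161 0.11525473 0.14341615]
scene 137 [0.43967539 0.06349326 0.12957673] [0.43151151 0.00269456 0.11206913] [0.4449788  0.12093706 0.13707554]
turn [ -0.1  -0.1 -68.4] shift [ 39.32 -48.14  -3.86]
```

carry_out(
  steps=[
    [[0, 0, -8.5], [5, -6, -0.5], 60],
    [[0, 0, -17], [10, -12, -1], 60],
    [[0, 0, -25.5], [15, -18, -1.5], 60],
    [[0, 0, -34], [20, -24, -2], 60],
    [[0, 0, -42.5], [24.6, -30, -2.5], 60],
    [[0, 0, -51], [29.5, -36, -3], 60],
    [[0, 0, -60], [34.4, -42, -3.5], 60],
    [[0, 0, -68.4], [39.3, -48.1, -3.9], 60],
  ],
)

```text
clock: 1.1
tcp_pos: [0.3637, -0.0576, 0.2632]
orientation: [0.0, 0.706, 0.709, 0.0]
wrist_force: [2.2, -0.8, -0.3]
finger_gap: 0.0651
grip_force: 0.0
```

```bash
python3 - <<'E'
from h import *
p,d,W,c=look('wrist');np.savez('wrist.npz',p=p,W=W);save('c.png',p)
s=env.get_state();print(s['clock'],s['tcp_pos'],s['orientation'],s['finger_gap'],s['joint_pos'].round(2),c['origin'],rot(c['orientation']).round(2))
E
```

```text
1.15 [ 0.3646889  -0.05026137  0.26367724] [-0.00082516  0.70033617  0.71380912  0.00225979] 0.0655594373908616 [-0.36 -0.1  -0.34  1.33  0.    1.19] [0.36367294 0.01845385 0.40553531] [[ 1.   -0.   -0.  ]
 [ 0.    0.96  0.3 ]
 [-0.   -0.3   0.96]]
```

View pics/c.png

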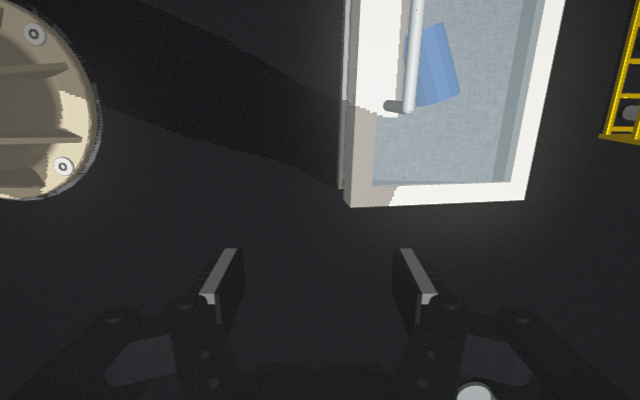

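The wrist view shows the bar's near post at (398,107) and the adapter at (437,65) under the window. I haven't arrived yet, so I'll go on and settle.

carry_out(
  steps=[
    [[0, 0, 0], [5.5, 3.5, 0], 128],
    [[0, 0, 0], [11, 7, 0], 128],
    [[0, 0, 0], [11, 7, 0], 128],
    [[0, 0, 0], [11, 7, 0], 128],
    [[0, 0, 0], [11, 7, 0], 128],
    [[0, 0, 0], [11, 7, 0], 128],
    [[0, 0, 0], [11, 7, 0], 128],
    [[0, 0, 0], [11, 7, 0], 128],
  ],
)

```text
clock: 2.15
tcp_pos: [0.4335, 0.05, 0.2632]
orientation: [0.0, 0.708, 0.707, 0.0]
wrist_force: [0.2, 0.2, 0.3]
finger_gap: 0.0428
grip_force: 0.0
```

```bash
python3 - <<'E'
from h import *
p,d,W,c=look('wrist');np.savez('wrist.npz',p=p,W=W);save('d.png',p)
s=env.get_state();print(s['clock'],s['tcp_pos'],s['orientation'],s['finger_gap'])
k=(W[...,2]>.11)&(W[...,2]<.16)&(abs(W[...,0]-.44)<.05)&(abs(W[...,1]-.06)<.1)
Q=W[k];print(k.sum(),np.median(Q,0),Q.min(0),Q.max(0),np.polyfit(Q[:,1],Q[:,0],1),np.polyfit(Q[:,1],Q[:,2],1),np.percentile(Q[:,2],[5,50,95]))
wh=(p.min(2)>150)&(W[...,2]>.04)&(W[...,2]<.105);K=W[wh]
b,res,_,_=np.linalg.lstsq(np.c_[K[:,:2],np.ones(len(K))],K[:,2],rcond=None);print('plane',b,np.arctan(-b[0]),K.min(0),K.max(0))
b2=W[(p[...,2].astype(int)-p[...,0]>35)];print('blue',len(b2),cv2.minAreaRect(b2[np.isfinite(b2[:,0]),:2].astype(np.float32)*1000))
T([.436,.06,.106],down(90))
E
```

```text
2.2 [0.43360368 0.05014128 0.26319064] [1.40920155e-04 7.07489702e-01 7.06723634e-01 8.07309818e-05] 0.042226096213668685
1791 [0.43387628 0.06491078 0.13282732] [ 0.42550465 -0.00082476  0.11014593] [0.43950992 0.11823374 0.13558692] [0.01458437 0.43302183] [-0.00287988  0.13223562] [0.12891054 0.13282732 0.13435334]
plane [-0.18990029  0.00289237  0.16878672] 0.18766570678183042 [ 0.3945667  -0.09461837  0.05585348] [0.5858538  0.20066054 0.10275083]
blue 2733 ((472.95477294921875, 49.76362228393555), (38.77268600463867, 71.45803833007812), 21.095191955566406)
turn [ 0.   0.  -0.1] shift [ 0.99  0.23 15.72]
```

View pics/d.png

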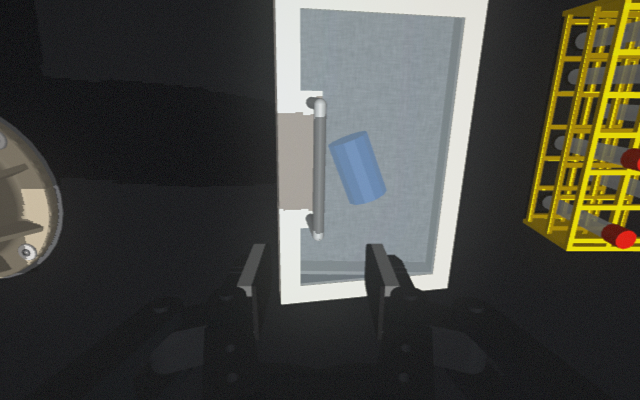

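The bar is vertical at column 320, rows 100–238, and matches the expected geometry: axis about (0.434, 0.059, 0.1285) with the lid at about 0.188 rad. The adapter at (357,168) runs obliquely. Next I grasp the bar.

carry_out(
  steps=[
    [[0, 0, 0], [0.9, 0.05, 5], 128],
    [[0, 0, 0], [0.9, 0.05, 10], 128],
    [[0, 0, 0], [0.9, 0.05, 14], 128],
    [[0, 0, 0], [0.9, 0.05, 15.3], 128],
    [[0, 0, 0], [0.9, 0.05, 15.3], 128],
    [[0, 0, 0], [0.9, 0.05, 15.3], 255],
    [[0, 0, 0], [0.9, 0.05, 15.3], 255],
    [[0, 0, 0], [0.9, 0.05, 15.3], 255],
  ],
  force=35,
)

```text
clock: 3.2
tcp_pos: [0.434, 0.0595, 0.111]
orientation: [0.0, 0.707, 0.707, -0.0]
wrist_force: [-3.4, -0.1, 4.7]
finger_gap: 0.0086
grip_force: 34.4
```

```bash
python3 - <<'E'
from h import *
s=env.get_state();print(s['tcp_pos'],s['finger_gap'],s['grip_force'],s['wrist_force'])
H=np.array([.5785,.032]);x0=s['tcp_pos']
b=lambda t:H+.16*np.array([-np.cos(t),np.sin(t)])+.068*np.array([np.sin(t),np.cos(t)])
t0=.188
for t in np.linspace(t0,1.5708,17)[1:]: print(round(t,3),((b(t)-b(t0))*100).round(2))
E
```

```text
[0.43396784 0.05945073 0.11100691] 0.008560943014770141 34.371618032455444 [-3.36851328 -0.07524982  4.72533435]
0.274 [0.89 1.21]
0.361 [1.88 2.34]
0.447 [2.96 3.38]
0.534 [4.13 4.32]
0.62 [5.38 5.16]
0.707 [6.69 5.89]
0.793 [8.06 6.5 ]
0.879 [9.48 6.99]
0.966 [10.94  7.36]
1.052 [12.42  7.6 ]
1.139 [13.92  7.71]
1.225 [15.42  7.69]
1.312 [16.92  7.54]
1.398 [18.39  7.26]
1.484 [19.84  6.86]
1.571 [21.25  6.33]
```

carry_out(
  steps=[
    [[0, 0, 0], [0, 0.9, -1.2], 255],
    [[0, 0, 0], [0, 1.9, -2.35], 255],
    [[0, 0, 0], [0, 2.95, -3.4], 255],
    [[0, 0, 0], [0, 4.15, -4.3], 255],
    [[0, 0, 0], [0, 5.4, -5.15], 255],
    [[0, 0, 0], [0, 6.7, -5.9], 255],
    [[0, 0, 0], [0, 8.05, -6.5], 255],
    [[0, 0, 0], [0, 8.05, -6.5], 255],
  ],
)

```text
clock: 4.2
tcp_pos: [0.5144, 0.0584, 0.1773]
orientation: [0.001, 0.708, 0.707, -0.001]
wrist_force: [-8.3, -4.2, 14.7]
finger_gap: 0.0085
grip_force: 36.4
```

```bash
python3 - <<'E'
from h import *
p,d,W,c=look('wrist');save('e.png',p)
s=env.get_state();print(s['tcp_pos'],s['finger_gap'],s['grip_force'],s['wrist_force'],s['ft_torque'])
E
```

```text
[0.51438591 0.05839274 0.1773396 ] 0.008599860309052153 36.34717047214508 [-7.83408015 -3.50425087 14.29754326] [-0.80473086  1.63978448 -0.14403674]
```

View pics/e.png

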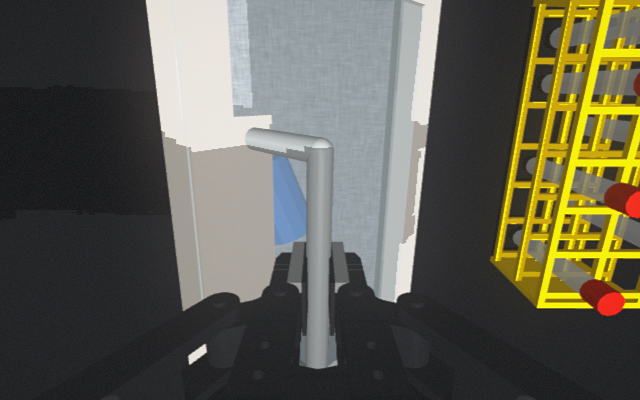

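The bar is held at (320,250) and the lid is rising as predicted (post at (260,140), no slip). I continue to upright.

carry_out(
  steps=[
    [[0, 0, 0], [0, 1.4, -0.5], 255],
    [[0, 0, 0], [0, 2.9, -0.85], 255],
    [[0, 0, 0], [0, 4.35, -1.1], 255],
    [[0, 0, 0], [0, 5.85, -1.2], 255],
    [[0, 0, 0], [0, 7.35, -1.2], 255],
    [[0, 0, 0], [0, 8.85, -1.05], 255],
    [[0, 0, 0], [0, 10.3, -0.75], 255],
    [[0, 0, 0], [0, 11, -0.6], 255],
  ],
)

```text
clock: 5.25
tcp_pos: [0.625, 0.0572, 0.1817]
orientation: [0.001, 0.708, 0.706, -0.001]
wrist_force: [-4.0, -6.9, 3.7]
finger_gap: 0.0088
grip_force: 36.9
```

carry_out(
  steps=[
    [[0, 0, 0], [0, 0.6, 0.15], 255],
    [[0, 0, 0], [0, 1.2, 0.3], 255],
    [[0, 0, 0], [0, 1.8, 0.5], 255],
    [[0, 0, 0], [0, 2.1, 0.6], 255],
    [[0, 0, 0], [0, 2.1, 0.6], 255],
    [[0, 0, 0], [0, 2.1, 0.6], 255],
    [[0, 0, 0], [0, 2.1, 0.6], 255],
    [[0, 0, 0], [0, 2.1, 0.6], 255],
  ],
)

```text
clock: 6.25
tcp_pos: [0.6456, 0.057, 0.1753]
orientation: [0.001, 0.708, 0.706, -0.002]
wrist_force: [-0.8, -8.0, -0.2]
finger_gap: 0.0087
grip_force: 36.1
```

```bash
cat > lid.py <<'E'
from h import *
s=env.get_state();print(s['clock'],s['tcp_pos'],s['finger_gap'],s['grip_force'],s['wrist_force'])
for n in('top','scene'):
    p,d,W,c=look(n);np.savez(n+'.npz',p=p,W=W);save('lid_%s.png'%n,p)
    m=(p.min(2)>110)&(np.ptp(p.astype(int),axis=2)<45)&(W[...,2]>.09)&(W[...,2]<.26)&(abs(W[...,0]-.595)<.06)&(W[...,1]>-.12)&(W[...,1]<.24)
    m&=(W[...,1]<-.03)|(W[...,1]>.15)  # side frame members, away from gripper
    K=W[m]
    if len(K)<20: print(n,len(K));continue
    # x = a + b*y + c*z, robust
    k=np.ones(len(K),bool)
    for _ in range(5):
        b=np.linalg.lstsq(np.c_[np.ones(len(K)),K[:,1],K[:,2]][k],K[k,0],rcond=None)[0]
        r=K[:,0]-np.c_[np.ones(len(K)),K[:,1],K[:,2]]@b;k=abs(r)<.006
    print(n,len(K),k.sum(),'b',b.round(4),'angle deg',90+np.degrees(np.arctan(b[2])),K.min(0).round(3),K.max(0).round(3))
E
python3 lid.py
```

```text
6.25 [0.64561876 0.05696911 0.17526314] 0.008652676231050047 36.144869327545166 [-0.79335109 -7.95193005 -0.17576572]
top 301 127 b [0.5655 0.0147 0.1096] angle deg 96.25434562144079 [ 0.575 -0.095  0.102] [0.605 0.205 0.229]
scene 872 639 b [ 0.6101  0.0217 -0.0382] angle deg 87.81301963105359 [ 0.576 -0.091  0.09 ] [0.612 0.209 0.226]
```

View pics/lid_scene.png

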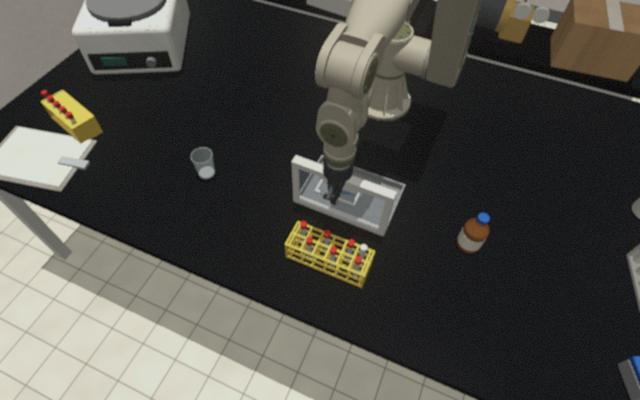

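The lid stands upright in front of the rack at (345,195), and the rack is untouched. My estimates are 87.8° from scene depth and about 89.5° from the bar kinematics. I'll nudge about 1.5 mm further, release partway and rise.

carry_out(
  steps=[
    [[0, 0, 0], [0, 0.15, 0], 255],
    [[0, 0, 0], [0, 0.15, 0], 255],
    [[0, 0, 0], [0, 0.15, 0], 255],
    [[0, 0, 0], [0, 0.15, 0], 170],
    [[0, 0, 0], [0, 0.15, 0], 170],
    [[0, 0, 0], [0, 0.15, 0], 170],
    [[0, 0, 0], [0, 0.15, -3], 170],
    [[0, 0, 0], [0, 0.15, -8], 170],
  ],
)

```text
clock: 7.35
tcp_pos: [0.6455, 0.06, 0.2535]
orientation: [-0.002, 0.707, 0.707, -0.002]
wrist_force: [0.4, -0.8, 0.1]
finger_gap: 0.0287
grip_force: 0.0
```

carry_out(
  steps=[
    [[0, 0, 0], [0, 0, -4], 170],
    [[0, 0, 0], [0, 0, -8], 170],
    [[0, 0, 0], [0, -5, -10], 170],
    [[0, 0, 0], [0, -10, -10], 100],
    [[0, 0, 0], [0, -15, -10], 60],
    [[0, 0, 0], [0, -17, -10], 0],
    [[0, 0, 0], [0, -17, -10], 0],
    [[0, 0, 0], [0, -17, -10], 0],
  ],
)

```text
clock: 8.35
tcp_pos: [0.4778, 0.0597, 0.3551]
orientation: [0.0, 0.707, 0.707, 0.0]
wrist_force: [0.6, 0.3, 0.2]
finger_gap: 0.0852
grip_force: 0.0
```

```bash
sed -i 's/m&=(W.*//' lid.py; python3 lid.py; python3 - <<'E'
from h import *
p,d,W,c=look('wrist');np.savez('wrist.npz',p=p,W=W);save('f.png',p)
s=env.get_state();print(s['tcp_pos'],s['joint_pos'].round(2))
b2=(p[...,2].astype(int)-p[...,0]>35)&(W[...,2]<.07)
B=W[b2];print(len(B),B.min(0),B.max(0),cv2.minAreaRect(B[:,:2].astype(np.float32)*1000))
E
```

```text
8.35 [0.47778005 0.05966417 0.35507132] 0.08524544102215485 0.0 [0.56899767 0.34053482 0.24137418]
top 425 170 b [ 0.778   0.1279 -0.8179] angle deg 50.72178682227265 [ 0.575 -0.095  0.102] [0.648 0.022 0.23 ]
scene 2355 1525 b [ 0.6082  0.016  -0.0209] angle deg 88.80197251369009 [ 0.576 -0.091  0.09 ] [0.655 0.209 0.226]
[0.47798845 0.05950569 0.3545132 ] [-0.04  0.13  0.11  1.55  0.    1.53]
1753 [ 0.44581351 -0.00838309  0.00275882] [0.51175772 0.08052582 0.05115445] ((479.46685791015625, 34.449615478515625), (43.912845611572266, 82.88180541992188), 20.905004501342773)
```

View pics/f.png

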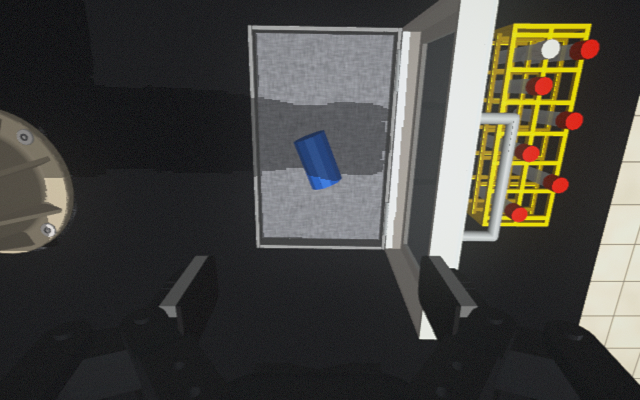

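The box interior is visible, with the adapter at (318,160) and its ends near (310,137) (+y) and (327,185) (−y). The lid is upright, measured at about 89–90°. Now an oblique look at the +y end.

carry_out(
  steps=[
    [[0, -6, 0], [3, -0.3, 4], 0],
    [[0, -12, 0], [6, -0.5, 8], 0],
    [[0, -18, 0], [9, -0.5, 12], 0],
    [[0, -25, 0], [9, -0.5, 16], 0],
    [[0, -25, 0], [9, -0.5, 17], 0],
    [[0, -25, 0], [9, -0.5, 17], 0],
    [[0, -25, 0], [9, -0.5, 17], 0],
    [[0, -25, 0], [9, -0.5, 17], 0],
  ],
)

```text
clock: 9.5
tcp_pos: [0.4733, 0.149, 0.187]
orientation: [0.154, 0.691, 0.689, -0.151]
wrist_force: [-1.0, 0.5, -0.3]
finger_gap: 0.0855
grip_force: 0.0
```

```bash
python3 - <<'E'
from h import *
p,d,W,c=look('wrist');np.savez('wrist.npz',p=p,W=W)
b2=(p[...,2].astype(int)-p[...,0]>20)&(W[...,2]<.07);v,u=np.where(b2);print(u.min(),u.max(),v.min(),v.max())
a=p[max(v.min()-60,0):v.max()+60,max(u.min()-80,0):u.max()+80]
save('g.png',cv2.resize(cv2.convertScaleAbs(a,alpha=1.6),None,fx=min(3,780/a.shape[1],580/a.shape[0]),fy=min(3,780/a.shape[1],580/a.shape[0])))
print(env.get_state()['tcp_pos'])
E
```

```text
287 353 158 237
[0.47307105 0.14901827 0.1867894 ]
```

View pics/g.png

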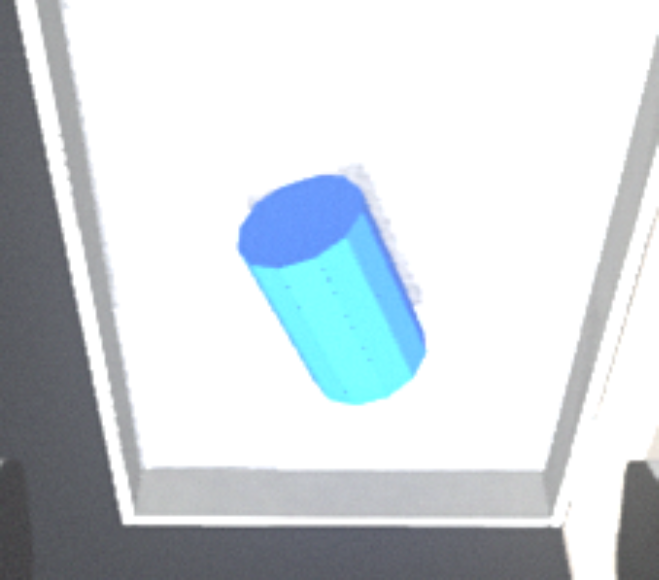

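The +y end, at about (300,220) in this crop, is a flat solid face, so the bore is at the −y end. Now the adapter pose.

```bash
python3 - <<'E'
from h import *
f=np.load('wrist.npz');p,W=f['p'].astype(int),f['W']
b=(p[...,2]-p[...,0]>20)&(W[...,2]<.06)&(W[...,2]>.006);b=cv2.erode(b.astype(np.uint8),np.ones((2,2)))>0
B=W[b];t=B[B[:,2]>np.percentile(B[:,2],95)-.006]
print(len(B),np.percentile(B[:,2],[5,50,95,99]))
q=t[:,:2]-t[:,:2].mean(0);w,V=np.linalg.eigh(q.T@q);a=V[:,1]*(-np.sign(V[1,1]));n=np.array([-a[1],a[0]])
yaw=np.degrees(np.arctan2(a[1],a[0]));print('mouth yaw pca',yaw)
print('rect top',cv2.minAreaRect(t[:,:2].astype(np.float32)*1000),'rect all',cv2.minAreaRect(B[:,:2].astype(np.float32)*1000))
ang=np.radians(-69);a=np.array([np.cos(ang),np.sin(ang)]);n=np.array([-a[1],a[0]])
for Q in(t,B):
  s=Q[:,:2]@a;r=Q[:,:2]@n;ps=np.percentile(s,[.5,99.5]);pr=np.percentile(r,[.5,99.5]);print(np.ptp(ps),np.ptp(pr),a*ps.mean()+n*pr.mean())
T([.475,.04,.15],down(111))
E
```

```text
3179 [0.01759747 0.04373903 0.04917169 0.04960453]
mouth yaw pca -69.03202035050529
rect top ((477.7617492675781, 40.832672119140625), (32.643310546875, 71.15418243408203), 21.642282485961914) rect all ((488.0114440917969, 20.705833435058594), (42.63154602050781, 117.76563262939453), 23.000633239746094)
0.06999470058579824 0.03151515259534171 [0.47757692 0.04103116]
0.07024740146807228 0.04123660057534867 [0.47865404 0.04159781]
turn [ -4.4  24.7 -20.8] shift [-8.34  0.2   7.93]
```

carry_out(
  steps=[
    [[-1, 8, -7], [-2.6, 0.2, 2.5], 0],
    [[-3, 16, -14], [-5.2, 0.3, 5], 0],
    [[-4.4, 24.7, -20.8], [-7.8, 0.5, 7.5], 0],
    [[-4.4, 24.7, -20.8], [-7.8, 0.5, 8.8], 0],
    [[-4.4, 24.7, -20.8], [-7.8, 0.5, 8.8], 0],
    [[-4.4, 24.7, -20.8], [-7.8, 0.5, 8.8], 0],
    [[-4.4, 24.7, -20.8], [-7.8, 0.5, 8.8], 0],
    [[-4.4, 24.7, -20.8], [-7.8, 0.5, 8.8], 0],
  ],
)

```text
clock: 10.55
tcp_pos: [0.4773, 0.0427, 0.1386]
orientation: [-0.001, 0.565, 0.825, -0.001]
wrist_force: [-1.2, -0.3, -0.3]
finger_gap: 0.0855
grip_force: 0.0
```

```bash
python3 - <<'E'
from h import *
print(env.get_state()['tcp_pos']);T([.478,.041,.0145],down(111))
E
```

```text
[0.47730372 0.04266058 0.13863475]
turn [-0.2  0.   0.2] shift [-0.18  0.04 12.41]
```

carry_out(
  steps=[
    [[0, 0, 0], [-0.2, 0, 4], 0],
    [[0, 0, 0], [-0.2, 0, 8], 0],
    [[0, 0, 0], [-0.2, 0, 11], 0],
    [[0, 0, 0], [-0.2, 0, 12.4], 0],
    [[0, 0, 0], [-0.2, 0, 12.4], 0],
    [[0, 0, 0], [-0.2, 0, 12.4], 255],
    [[0, 0, 0], [-0.2, 0, 12.4], 255],
    [[0, 0, 0], [-0.2, 0, 12.4], 255],
  ],
  force=40,
)

```text
clock: 11.55
tcp_pos: [0.4785, 0.0396, 0.0155]
orientation: [-0.0, 0.566, 0.825, -0.001]
wrist_force: [-1.5, 0.3, 5.3]
finger_gap: 0.0429
grip_force: 41.2
```

carry_out(
  steps=[
    [[0, 0, 0], [0, 0, 0], 255],
    [[0, 0, 0], [0, 0, 0], 255],
    [[0, 0, 0], [0, 0, -2], 255],
    [[0, 0, 0], [0, 0, -6], 255],
    [[0, 0, 0], [0, 0, -11], 255],
    [[0, 0, 0], [0, 0, -17], 255],
    [[0, 0, 0], [0, 0, -22], 255],
    [[0, 0, 0], [0, 0, -25], 255],
  ],
)

```text
clock: 12.55
tcp_pos: [0.4789, 0.0398, 0.2675]
orientation: [0.001, 0.566, 0.825, -0.0]
wrist_force: [0.3, -0.0, -1.6]
finger_gap: 0.0431
grip_force: 41.1
```

```bash
python3 - <<'E'
from h import *
s=env.get_state();print(s['tcp_pos'],s['finger_gap'],s['grip_force'],s['wrist_force'],s['joint_pos'].round(2))
r=np.array([.42,.0,.40]);T(r,down(180))
E
```

```text
[0.4789491  0.03978848 0.26753275] 0.04313312504740817 41.08227950055152 [ 0.32381115 -0.02381945 -1.57369258] [-0.08  0.12 -0.11  1.34 -0.    1.12]
turn [ -0.    0.1 -68.9] shift [ -1.61  -6.93 -13.25]
```

carry_out(
  steps=[
    [[0, 0, -8.6], [-0.2, -0.9, -3], 255],
    [[0, 0, -17.2], [-0.4, -1.7, -6], 255],
    [[0, 0, -25.8], [-0.6, -2.6, -9], 255],
    [[0, 0, -34.4], [-0.8, -3.5, -11], 255],
    [[0, 0, -43], [-1, -4.3, -13], 255],
    [[0, 0, -51.6], [-1.2, -5.2, -13.2], 255],
    [[0, 0, -60.2], [-1.4, -6, -13.2], 255],
    [[0, 0, -68.9], [-1.6, -6.9, -13.2], 255],
  ],
)

```text
clock: 13.55
tcp_pos: [0.4197, 0.0001, 0.3968]
orientation: [-0.002, -0.002, 1.0, -0.001]
wrist_force: [0.3, -0.1, -0.3]
finger_gap: 0.0433
grip_force: 41.0
```

```bash
python3 - <<'E'
from h import *
s=env.get_state();print(s['tcp_pos'],s['finger_gap'],s['grip_force'],s['joint_pos'].round(2))
Rt=np.array([[0,0,1],[0,-1,0],[-1,0,0]]).astype(float)*1  # x down, z forward
Rt[:,1]=np.cross(Rt[:,2],Rt[:,0])
print(np.linalg.det(Rt));T([.48,0,.42],Rt)
E
```

```text
[4.19678698e-01 8.74427599e-05 3.96756953e-01] 0.04330114238929856 41.024342745076865 [-0.19  0.02  0.09  1.65 -0.   -0.19]
1.0
turn [  0.2 -90.2   0.3] shift [-6.02 -0.04 -2.34]
```

carry_out(
  steps=[
    [[0, -10, 0], [-1, 0, -0.4], 255],
    [[0, -20, 0], [-2, 0, -0.8], 255],
    [[0, -30, 0], [-3, 0, -1.2], 255],
    [[0, -40, 0], [-4, 0, -1.6], 255],
    [[0, -50, 0], [-5, 0, -2], 255],
    [[0, -60, 0], [-6, 0, -2.3], 255],
    [[0, -70, 0], [-6, 0, -2.3], 255],
    [[0, -80, 0], [-6, 0, -2.3], 255],
  ],
)

```text
clock: 14.55
tcp_pos: [0.4822, -0.0026, 0.4574]
orientation: [0.626, -0.002, 0.78, 0.001]
wrist_force: [0.6, -1.2, -1.7]
finger_gap: 0.0429
grip_force: 41.2
```

```bash
cat > fin.py <<'E'
from h import *
s=env.get_state();print(s['clock'],s['tcp_pos'],s['finger_gap'],s['grip_force'],s['joint_pos'].round(2),np.abs(s['qvel']).max())
Rt=np.array([[0,0,1],[0,-1,0],[-1,0,0]]).astype(float);T([.48,0,.42],Rt)
p,d,W,c=look('wrist');q,_,W2,_=look('top');np.savez('fin.npz',p=p,W=W,q=q,W2=W2)
b=(q[...,2].astype(int)-q[...,0]>35)&(abs(W2[...,0]-.47)<.15)&(abs(W2[...,1])<.1);v,u=np.where(b);print(len(u),u.min(),u.max(),v.min(),v.max())
a=q[v.min()-15:v.max()+15,u.min()-20:u.max()+20]
a=cv2.resize(a,(400,int(400*a.shape[0]/a.shape[1])));print(p.shape,a.shape)
H=min(a.shape[0],400);o=np.hstack([cv2.resize(p,(400,250)),np.zeros((250,10,3),np.uint8),cv2.resize(a,(int(a.shape[1]*250/a.shape[0]),250))])
save('fin.png',o)
E
python3 fin.py
```

```text
14.55 [ 0.48222682 -0.00257818  0.45737503] 0.04290273997417608 41.203458588570356 [-0.46 -0.81 -1.03  0.03  0.45 -0.11] 1.1768165266475092Traceback (most recent call last):
  File "fin.py", line 3, in <module>
    Rt=np.array([[0,0,1],[0,-1,0],[-1,0,0]]).astype(float);T([.48,0,.42],Rt)
                                                           ~^^^^^^^^^^^^^^^^
  File "h.py", line 16, in T
    tv=R.from_matrix(R0.T@Rt).as_rotvec(degrees=True);sh=R0.T@(np.array(pos)-s['tcp_pos'])*100
       ~~~~~~~~~~~~~^^^^^^^^^
  File "scipy/spatial/transform/_rotation.pyx", line 1143, in scipy.spatial.transform._rotation.Rotation.from_matrix
ValueError: Non-positive determinant (left-handed or null coordinate frame) in rotation matrix 0: [[ 9.76076933e-01  1.14615348e-03 -2.17422419e-01]
 [ 2.57228633e-04 -9.99991493e-01 -4.11672724e-03]
 [ 2.17425287e-01 -3.96231523e-03  9.76068924e-01]].
```

```bash
sed -i 's/\[0,-1,0\]/[0,1,0]/; s/\.48,0,\.42/.66,-.03,.42/; s/\.47)<\.15/.64)<.15/; s/<\.1);v/<.15);v/' fin.py; python3 - <<'E'
from h import *
T([.66,-.03,.42],np.array([[0,0,1],[0,1,0],[-1,0,0.]]))
print(env.get_state()['joint_pos'].round(3))
E
```

```text
turn [  0.2 -12.6   0. ] shift [-0.21 -2.81 18.15]
[-0.456 -0.813 -1.028  0.029  0.449 -0.108]
```

carry_out(
  steps=[
    [[0, 0, 0], [0, -0.3, 2.5], 255],
    [[0, 0, 0], [0, -0.7, 5.5], 255],
    [[0, 0, 0], [0, -1.2, 8.5], 255],
    [[0, 0, 0], [0, -1.7, 11.5], 255],
    [[0, -3, 0], [-0.1, -2.2, 14.5], 255],
    [[0, -6, 0], [-0.2, -2.8, 17], 255],
    [[0, -9, 0], [-0.2, -2.8, 18.1], 255],
    [[0, -12.6, 0], [-0.2, -2.8, 18.1], 255],
  ],
)

```text
clock: 15.55
tcp_pos: [0.6862, -0.0326, 0.4394]
orientation: [0.695, -0.002, 0.719, 0.002]
wrist_force: [-0.1, -0.2, -1.2]
finger_gap: 0.043
grip_force: 41.2
```

```bash
python3 - <<'E'
from h import *
s=env.get_state();print(s['tcp_pos'],s['joint_pos'].round(3),s['qvel'].round(3))
T([.66,-.03,.42],np.array([[0,0,1],[0,1,0],[-1,0,0.]]))
E
```

```text
[ 0.68616808 -0.03262908  0.43942281] [-0.297 -0.098 -1.027 -0.895  0.303 -0.01 ] [ 0.048  0.408  0.002 -0.846 -0.033  0.129]
turn [ 0.3 -1.9 -0. ] shift [ 2.03  0.28 -2.55]
```

carry_out(
  steps=[
    [[0, -1, 0], [0.5, 0.3, 1.5], 255],
    [[0, -1.9, 0], [1, 0.3, 3.5], 255],
    [[0, -1.9, 0], [1, 0.3, 3.5], 255],
    [[0, -1.9, 0], [1, 0.3, 3.5], 255],
    [[0, -1.9, 0], [1, 0.3, 3.5], 255],
    [[0, -1.9, 0], [1, 0.3, 3.5], 255],
    [[0, -1.9, 0], [1, 0.3, 3.5], 255],
    [[0, -1.9, 0], [1, 0.3, 3.5], 255],
  ],
)

```text
clock: 16.55
tcp_pos: [0.7203, -0.0294, 0.4299]
orientation: [0.708, -0.002, 0.707, 0.002]
wrist_force: [0.9, -0.4, -1.0]
finger_gap: 0.0433
grip_force: 41.2
```

```bash
python3 fin.py
```

```text
16.55 [ 0.72025008 -0.02937587  0.42987802] 0.043259120627162875 41.20776422554627 [-0.27  0.03 -1.   -1.03  0.27  0.  ] 0.00544263255778094
turn [0.3 0.1 0. ] shift [ 0.98 -0.03 -6.03]
422 323 343 109 135
(400, 640, 3) (373, 400, 3)
```

View pics/fin.png

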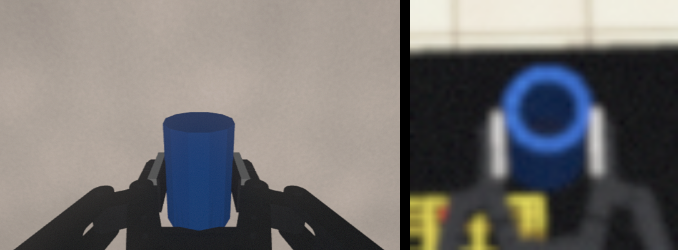

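The right panel (top view) shows the open bore facing up at about (547,110), and the left (wrist view) shows the adapter upright between the fingers. Last, a check of its tilt and of the lid.

```bash
python3 - <<'E'
from h import *
f=np.load('fin.npz');p,W=f['p'].astype(int),f['W']
b=(p[...,2]-p[...,0]>30)&np.isfinite(W[...,0]);b=cv2.erode(b.astype(np.uint8),np.ones((5,5)))>0
B=W[b];print(len(B),B.min(0),B.max(0))
# near face: x against y^2,z ; sides: centre of row extents vs z
zb=np.linspace(.405,.455,11);o=[]
for z in zb:
    r=B[(abs(B[:,2]-z)<.003)]
    if len(r)>10:o.append((z,(r[:,1].min()+r[:,1].max())/2,np.median(r[abs(r[:,1]-r[:,1].mean())<.005,0])))
o=np.array(o);print(o.round(4));print('tilt deg y,x',np.degrees(np.polyfit(o[:,0],o[:,1],1)[0]),np.degrees(np.polyfit(o[:,0],o[:,2],1)[0]))
E
sed -i 's/(W\[...,1\]<.24)$/&\&((W[...,1]<.0)|(W[...,1]>.12))/' lid.py; python3 lid.py
```

```text
16224 [ 0.68511976 -0.04988038  0.39317971] [ 0.72717213 -0.00836145  0.46165333]
[[ 0.405  -0.0291  0.6872]
 [ 0.41   -0.029   0.6872]
 [ 0.415  -0.0293  0.6872]
 [ 0.42   -0.0291  0.6872]
 [ 0.425  -0.029   0.6872]
 [ 0.43   -0.029   0.6872]
 [ 0.435  -0.0292  0.6873]
 [ 0.44   -0.0291  0.6873]
 [ 0.445  -0.029   0.6872]
 [ 0.45   -0.0289  0.6873]
 [ 0.455  -0.0289  0.6873]]
tilt deg y,x 0.21085519969845015 0.08890496823085224
16.65 [ 0.72033084 -0.02936011  0.42969732] 0.04304104164099597 41.2077966844663 [ 0.91844954 -0.09533453 -0.98848122]
top 332 138 b [0.5883 0.0126 0.0044] angle deg 90.249871554908 [ 0.575 -0.095  0.1  ] [0.606 0.204 0.23 ]
scene 1416 1080 b [ 0.6088  0.0167 -0.0254] angle deg 88.54635119422721 [ 0.576 -0.087  0.09 ] [0.641 0.209 0.226]
```

The adapter is vertical to 0.2° and the lid reads about 89–90°. I'm handing in.

```bash
python3 -c "
from workcell import env
print(env.hand_in())"
```

```text
the job is handed in; nothing more can be done
None
```

The job is handed in: the cover stands upright (measured 88.5–90°), and the gripper holds the adapter still with its open bore straight up (tilt about 0.2°), about 39 cm above the bench; the rack, bottle and beaker were not touched.

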